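Hang the tall pail to drip over the drainer tray

ROBOT

A 7-joint arm with a two-finger parallel gripper is mounted at the origin on the work surface. World frame = base frame: x ahead of the robot, y to its left, z up, the work surface at z = 0. Lengths are in m, angles in degrees, forces in N, time in s.
With the tool pointing down it reaches from about 0.4 to 0.925 m from the base axis. Payload 4.1 kg.
Tool frame: the origin (TCP) lies at the very end of the fingers, on their centre line; the grasp point (between the pads) lies 19 mm behind it (manip.grip_depth is the distance from the TCP to the grasp point, in m); z points along the fingers, y is the direction in which the jaws open and shut (so a half turn about z gives the same grasp; the last joint's range is limited). The gripper opens to 85 mm and grips with 20 to 120 N. Pads are 22 mm wide; open, the fingers measure 114 mm over their backs; the gripper's body (76 mm by 85 mm) begins 54 mm behind the grasp point. The pads swing forward as they close: fully open they stand 13 mm farther back than shut.
Start: joints at [69.328, 22.827, 2.584, 88.041, -1.071, 69.15, -2.905], TCP at [0.168, -0.628, 0.231] pointing down, gripper open.
Joint ranges: [-161.44, 161.44], [-28.35, 127.94], [-78.24, 83.42], [0, 140.83], [-78.03, 258.03], [13.02, 114.36], [-168.23, 168.23]. Speed limits (degrees/s): [147.25, 147.25, 180, 180, 180, 180, 180].

INTERFACE

Orientations are given as a 3x3 rotation matrix whose columns are the frame's x, y, z axes.
In Python, from rig import manip gives the robot as it stands.
- The arm moves only by the tool carry_out, never from a script. Its argument "motion" is a list of rows, each a list of 7 numbers: the opening, from -1 (shut) to 1 (fully open), so that 0 is half open, then the shift along the tool's x, y, z in units of 25 cm (1.0 is 25 cm), then the turn, a rotation vector about the tool's x, y, z in units of 180 degrees (1.0 is 180 degrees). In form: [[grip, tx, ty, tz, wx, wy, wz], ...]. A call has 1 to 12 rows; each row is the pose to reach, as a shift and turn from the pose commanded when the call began, along the tool's axes at that moment, turning the shorter way round; what a row does not reach only later rows make up. A row lasts 1/8 s, in which the tool goes at most 62.5 mm and 10.7 degrees, less where a joint would pass 70% of its speed; a pose out of reach is approached as far as the arm can. A call with a number of a shift or a turn outside -1 to 1 is refused whole. A call with a gripper value outside its range is refused whole. The fingers move at their own pace and stop on an object; "squeeze" is the grip in N (left out, the last holds). Time passes only in rows, so rows that repeat a pose let the fingers close. It gives the time, the measured TCP pose, the force and the opening at its end, in the units of the state.
- manip.get_obs(): the state, without advancing time (a new reading comes with each control period).
- manip.grab_frame(name): name is "side" or "top" or "wrist"; returns a dict with "image" (400x640x3 uint8, red, green, blue), "z_map" (400x640 float32, m along the optical axis (not along the pixel's ray), 0 where there is no reading), "fx", "fy", "cx", "cy" (pixels), "dist_coeffs" ([k1, k2, p1, p2, k3] as OpenCV has them; the pictures are not rectified), "rvec" (rotation vector, rad) and "tvec" (3), from world to camera coordinates, as OpenCV has them; the wrist camera has in their place "tool_from_camera" (4x4, takes a point from camera to tool coordinates, whose origin is the TCP and whose axes are the flange's). Camera axes: x right, y down, z forward; pixel columns grow to the right and rows downward; lengths in m; the calibration is good to about 2 mm. A picture is of the moment at which its call begins: read the wrist's pose just before it.
- manip.close_job(): hands the job in, once; it reports no verdict.
The state is a dict: "time": time; "joint_positions": joint angles; "dq": joint speeds; "joint_efforts": joint torques, N m; "tool_pos": TCP position; "orientation": TCP orientation; "force": force on the tool from outside, world axes, zero at the start; "wrist_torque": the same for the moment, N m; "grip_width": finger opening in m.
Only numpy, scipy, OpenCV 4.12 (cv2) and the standard library are available. Lean on these libraries where they do the work, as an engineer would, in place of code of your own. Each camera call takes 0.05 s, during which the arm holds its last target.

TASK

Leave the tall narrow pail standing where it is while you raise its folded carrying bail upright with a fingertip. Then lift the pail by that bail and hang it on the drainer's twin hook, above the pulled-out drip tray, so that it hangs upright and still with the bail resting in both hooks. Keep the pail from tipping over and do not shift the squat wide pail.

Things in the scene. Friction and masses are not known exactly. Their poses are not given: they have to be found in the camera images.
- pail_mid (a point): Centre (57.5 mm above the underside) of the tall pail: the taller, narrower of two loose aluminium pails, open, 115 mm high, 114 mm across the rim, 0.45 kg. z up; x level, away from the side the bail is folded to, roughly away from the robot; y parallel to the hinge line, which lies 61.5 mm above this point. The bail, 124 mm wide, starts folded to -x, 43 to 63 degrees short of upright.
- pail_grip (a point): Middle of the tall pail's bail cross-bar, 95 mm from the hinge line. Here a wooden roll 14 mm thick, 44 mm long; beyond it bare 8 mm wire, bar 112 mm in all. y along the bar; z from hinge line to bar, straight up when upright. Slightly stiff hinge: the bail stays where left (0.3 N at the bar moves it), stops 10 degrees past upright; the lifted pail rights itself to about 10 degrees.
- hook_seat (a point): Where the bar's centre rests when hung: midway between the fixed drainer's two steel hooks, 260 mm up. x level, into the drainer, away from the robot; y along the hung bar. Hooks: 8 mm wire at y +-40 mm, open above; bottom 24 mm long; lip tip at x -30, z +22 mm; rear slope to x +45, z +26 mm, then level to uprights at x +90 mm. The bar enters over the lips from -x and slides to the bottom.
- squat_pail: The other aluminium pail, not to be used: squat and wide, 70 mm high, 156 mm across, also with a folded bail. Origin at the centre of its underside.
Not all that is in view belongs to the job. Leave any orange, turquoise or yellow look-alike of the part that bears pail_mid alone.

How it is judged (in metres and radians):
On the way:
1. the bail stands upright (within about 20 degrees) while the tall pail still stands near its place (z of pail_grip in the frame of pail_mid above 0.151 m and distance of pail_mid from where it was at the start of the episode below 0.05 m and angle between pail_mid's own z axis and vertical below 0.15 rad), for 0.2 s.
At the end, for the whole second after the job is handed in: The bail's cross-bar rests in both hooks, its middle within 20 mm of the seat point along and across the hooks and 10 mm in height; the tall pail hangs within 17 degrees of upright and at rest (below 50 mm/s), released (x of pail_grip in the frame of hook_seat between -0.02 and 0.02 m and y of pail_grip in the frame of hook_seat between -0.02 and 0.02 m and z of pail_grip in the frame of hook_seat between -0.01 and 0.01 m and angle between pail_mid's own z axis and vertical below 0.3 rad and linear speed of tall_pail below 0.05 m/s); the robot touches nothing.
It fails at once if the tall pail tips over (more than 45 degrees) (angle between pail_mid's own z axis and vertical above 0.785 rad).
It fails at once if the squat pail is shifted by more than 30 mm (distance of squat_pail from where it was at the start of the episode above 0.03 m).
It also fails if it takes over 72 s, if anything falls off the work surface, if the arm or the gripper's body presses on something with over 40 N, if the wrist force passes 120 N, or if a joint passes its speed limit or range.

## Working session

There is one attempt and no reset: what is moved stays moved. The work goes in short steps, Python scripts to look and compute and a tool call to move; the robot and the scene stay as the last step left them, time stands still between calls to the robot, and variables do not carry over. Pictures are saved under pics/ and viewed, and the job is handed in when it is done.

Besides the shell and the picture viewer there is one more tool, called after "Call:" as name([rows], argument=value, ...), one row to a line, values as JSON. carry_out: Moves the arm, as the interface text tells. Shifts and turns lie within -1 to 1; 1 stands for 25 cm of shift or 180 degrees of turn. Its arguments: {"type":"object","properties":{"motion":{"type":"array"},"squeeze":{"type":"number"}},"required":["motion"]}

```bash
ls; mkdir -p pics
cat > h.py <<'E'
import numpy as np, cv2
from rig import manip
def cam(f):
    K=np.array([[f["fx"],0,f["cx"]],[0,f["fy"],f["cy"]],[0,0,1.]]);d=np.array(f["dist_coeffs"],float)
    if "rvec" in f:
        R=cv2.Rodrigues(np.array(f["rvec"],float))[0];t=np.array(f["tvec"],float).ravel()
        return K,d,R.T,-R.T@t   # cam->world rot, origin
    s=f["_s"];T=np.array(f["tool_from_camera"]);Rt=np.array(s["orientation"]);p=np.array(s["tool_pos"])
    return K,d,Rt@T[:3,:3],p+Rt@T[:3,3]
def grab(n):
    s=manip.get_obs();f=manip.grab_frame(n);f["_s"]=s;return f
def cloud(f):
    K,d,R,o=cam(f);h,w=f["z_map"].shape
    u,v=np.meshgrid(np.arange(w),np.arange(h))
    xy=cv2.undistortPoints(np.stack([u,v],-1).reshape(-1,1,2).astype(float),K,d).reshape(h,w,2)
    z=f["z_map"][...,None]
    P=np.concatenate([xy*z,z],-1)@R.T+o
    P[f["z_map"]<=0]=np.nan
    return P
def save(f,name):
    cv2.imwrite("pics/"+name,f["image"][...,::-1])
E
python3 - <<'E'
from h import *
import pickle
for n in ["side","top","wrist"]:
    f=grab(n);save(f,n+"0.png");pickle.dump(f,open(n+"0.pkl","wb"));print(n,cam(f)[3].round(3),cam(f)[2][:,2].round(2))
s=manip.get_obs();print(s)
E
```

```text
pics
side [-0.158  1.436  1.51 ] [ 0.29 -0.67 -0.68]
top [0.147 0.13  1.311] [ 0.23  0.03 -0.97]
wrist [ 0.237 -0.609  0.372] [-0.27 -0.07 -0.96]
{'time': 0.15, 'joint_positions': array([69.32742124, 22.86229769,  2.57957115, 88.09631616, -1.07371998,
       69.15070436, -2.90565224]), 'dq': array([-0.08580281, -0.11577159, -0.09616366, -0.13830472, -0.00806424,
       -0.03583624, -0.0274587 ]), 'joint_efforts': array([ 2.42033697e-03, -4.75561094e+01,  1.36705119e+00, -2.54513365e+01,
        1.17657805e-02,  6.42885818e-03,  3.57767448e-06]), 'tool_pos': array([ 0.16816323, -0.62737601,  0.23051039]), 'orientation': array([[ 9.65898333e-01,  2.58921254e-01, -4.42035159e-04],
       [ 2.58921625e-01, -9.65897291e-01,  1.41949622e-03],
       [-5.94228207e-05, -1.48554149e-03, -9.99998895e-01]]), 'force': array([-0.41775828,  0.31194988, -0.45780506]), 'wrist_torque': array([ 0.0520623 , -0.00137505, -0.01878409]), 'grip_width': 0.08524075919069707}
```

View pics/side0.png

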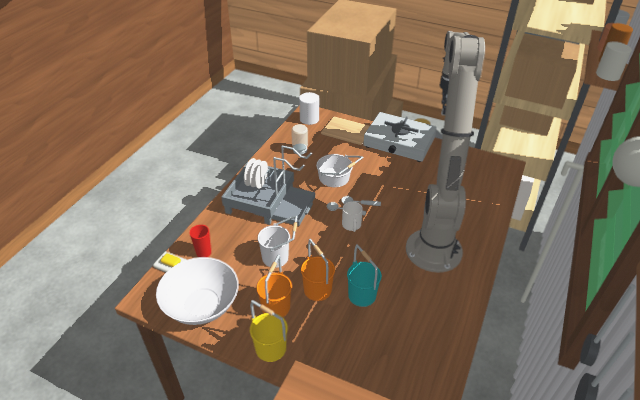

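View pics/top0.png

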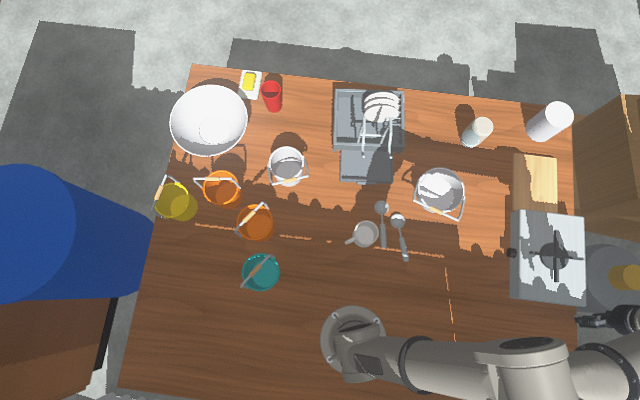

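View pics/wrist0.png

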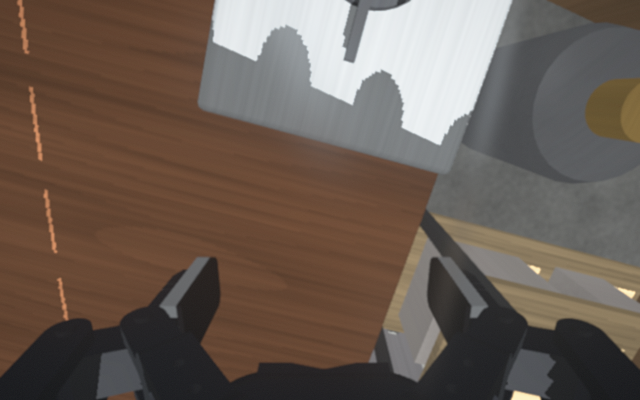

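Run:
```python
from h import *
import pickle
t=pickle.load(open("top0.pkl","rb"));s=pickle.load(open("side0.pkl","rb"))
a=cv2.resize(t["image"][75:215,240:420],None,fx=4,fy=4,interpolation=cv2.INTER_CUBIC)
b=cv2.resize(s["image"][140:275,210:345],None,fx=4,fy=4,interpolation=cv2.INTER_CUBIC)
cv2.imwrite("pics/c1.png",a[...,::-1]);cv2.imwrite("pics/c2.png",b[...,::-1])
P=cloud(t)
for (u,v) in [(287,165),(271,155),(303,155),(287,182),(270,180),(305,176),(440,190),(370,170),(345,170),(392,170),(361,152),(388,157),(345,95),(403,95)]:
    print("top",u,v,P[v,u].round(3))
Q=cloud(s)
for (u,v) in [(273,245),(273,262),(307,154),(304,173),(283,151),(300,205)]:
    print("side",u,v,Q[v,u].round(3))
```

```text
top 287 165 [0.575 0.309 0.006]
top 271 155 [0.566 0.352 0.119]
top 303 155 [ 0.623  0.256 -0.   ]
top 287 182 [0.463 0.277 0.176]
top 270 180 [0.466 0.333 0.165]
top 305 176 [0.491 0.223 0.174]
top 440 190 [ 0.552 -0.257  0.004]
top 370 170 [0.593 0.004 0.009]
top 345 170 [0.584 0.094 0.003]
top 392 170 [ 0.595 -0.073  0.033]
top 361 152 [0.661 0.043 0.005]
top 388 157 [ 0.652 -0.058  0.01 ]
top 345 95 [0.851 0.128 0.067]
top 403 95 [ 0.866 -0.08   0.088]
side 273 245 [0.578 0.248 0.004]
side 273 262 [0.438 0.482 0.218]
side 307 154 [ 0.712 -0.337  0.005]
side 304 173 [ 0.666 -0.211 -0.002]
side 283 151 [ 0.66  -0.015  0.259]
side 300 205 [0.582 0.    0.01 ]
```

View pics/c1.png

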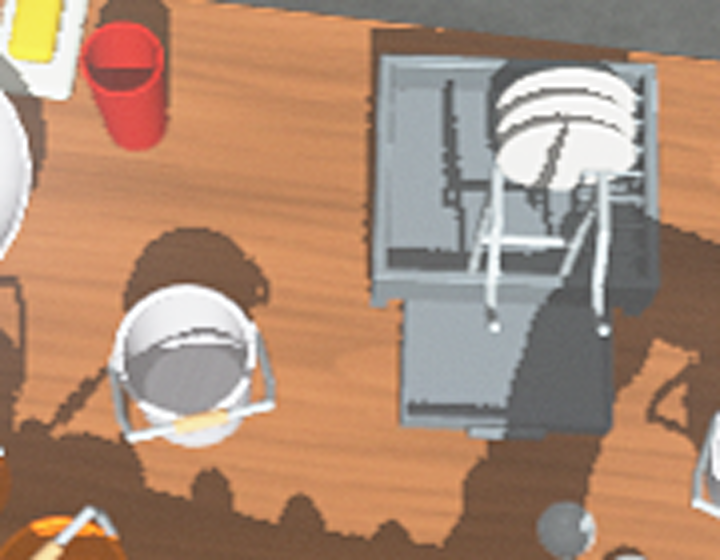

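View pics/c2.png

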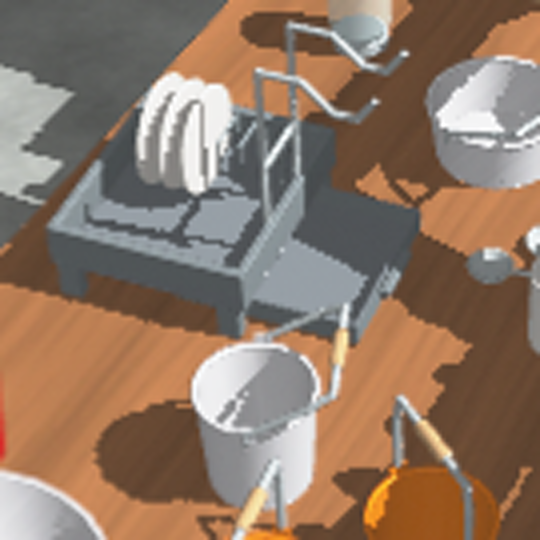

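Run:
```python
from h import *
import pickle
from scipy.optimize import least_squares
for n in ["top","side"]:
    f=pickle.load(open(n+"0.pkl","rb"));P=cloud(f)
    X=P.reshape(-1,3);X=X[~np.isnan(X[:,0])]
    m=(abs(X[:,0]-0.54)<.12)&(abs(X[:,1]-.29)<.12)
    Y=X[m]
    r=Y[(Y[:,2]>.108)&(Y[:,2]<.122)]
    g=least_squares(lambda q:np.hypot(r[:,0]-q[0],r[:,1]-q[1])-q[2],[.56,.3,.057],loss='soft_l1',f_scale=.003)
    print(n,"rim",g.x.round(4),len(r), Y[:,2].max())
    b=Y[Y[:,2]>.15];
    print("bail>.15");print(b[np.argsort(b[:,1])].round(3)[::max(1,len(b)//25)])
    m=(X[:,2]>.2)&(X[:,2]<.33)&(X[:,0]>.5)&(X[:,0]<.9)&(abs(X[:,1])<.2)
    k=X[m];print("hooks",len(k));
    for sgn in (1,-1):
        kk=k[(k[:,1]-0.0)*sgn>0];kk=kk[np.argsort(kk[:,0])];print(kk.round(3)[::max(1,len(kk)//20)])
```

```text
top rim [0.5451 0.297  0.0563] 189 0.1831844745468778
bail>.15
[[0.491 0.214 0.177]
 [0.49  0.217 0.179]
 [0.523 0.218 0.16 ]
 [0.515 0.221 0.162]
 [0.532 0.223 0.151]
 [0.483 0.229 0.175]
 [0.483 0.235 0.172]
 [0.485 0.242 0.174]
 [0.48  0.248 0.175]
 [0.472 0.253 0.168]
 [0.478 0.257 0.178]
 [0.469 0.262 0.175]
 [0.472 0.266 0.174]
 [0.473 0.269 0.178]
 [0.479 0.274 0.169]
 [0.466 0.277 0.178]
 [0.468 0.281 0.18 ]
 [0.473 0.285 0.174]
 [0.462 0.29  0.173]
 [0.465 0.297 0.173]
 [0.456 0.305 0.175]
 [0.456 0.311 0.175]
 [0.451 0.32  0.175]
 [0.458 0.325 0.174]
 [0.466 0.33  0.165]
 [0.47  0.335 0.162]
 [0.475 0.34  0.153]]
hooks 269
[[0.538 0.054 0.279]
 [0.549 0.055 0.274]
 [0.566 0.054 0.256]
 [0.572 0.058 0.256]
 [0.579 0.058 0.254]
 [0.584 0.062 0.257]
 [0.589 0.057 0.263]
 [0.594 0.064 0.264]
 [0.598 0.062 0.27 ]
 [0.606 0.064 0.281]
 [0.61  0.058 0.28 ]
 [0.615 0.062 0.283]
 [0.62  0.066 0.285]
 [0.627 0.064 0.285]
 [0.632 0.064 0.286]
 [0.64  0.068 0.282]
 [0.645 0.069 0.285]
 [0.652 0.066 0.285]
 [0.656 0.067 0.236]
 [0.657 0.067 0.202]
 [0.659 0.065 0.206]]
[[ 0.544 -0.022  
[... 1419 characters left out ...]
.292]
 [0.641 0.069 0.284]
 [0.651 0.068 0.261]
 [0.652 0.069 0.231]
 [0.653 0.073 0.254]
 [0.654 0.07  0.27 ]
 [0.656 0.065 0.281]
 [0.657 0.071 0.28 ]
 [0.658 0.069 0.283]
 [0.661 0.064 0.284]]
[[ 0.543 -0.028  0.278]
 [ 0.551 -0.028  0.276]
 [ 0.561 -0.029  0.262]
 [ 0.567 -0.023  0.255]
 [ 0.576 -0.016  0.256]
 [ 0.587 -0.019  0.255]
 [ 0.591 -0.02   0.263]
 [ 0.6   -0.02   0.261]
 [ 0.603 -0.01   0.281]
 [ 0.615 -0.023  0.268]
 [ 0.621 -0.01   0.29 ]
 [ 0.629 -0.025  0.282]
 [ 0.643 -0.01   0.293]
 [ 0.65  -0.022  0.277]
 [ 0.658 -0.009  0.234]
 [ 0.66  -0.011  0.211]
 [ 0.662 -0.01   0.262]
 [ 0.664 -0.013  0.25 ]
 [ 0.666 -0.015  0.227]
 [ 0.667 -0.016  0.221]
 [ 0.671 -0.019  0.273]]
```

```bash
cat >> h.py <<'E'
def row(target,yaw_x,tilt=None,frompose=None):
    """yaw_x: azimuth deg of tool x; tool pointing down. prints row"""
    from scipy.spatial.transform import Rotation as Ro
    s=manip.get_obs() if frompose is None else None
    R=np.array(s["orientation"]) if s else frompose[1];p=np.array(s["tool_pos"]) if s else frompose[0]
    a=np.radians(yaw_x);x=np.array([np.cos(a),np.sin(a),0]);z=np.array([0,0,-1.]);y=np.cross(z,x)
    Rt=np.stack([x,y,z],1)
    w=Ro.from_matrix(R.T@Rt).as_rotvec()/np.pi
    return np.r_[R.T@(np.array(target)-p)/.25,w].round(3)
def st():
    s=manip.get_obs();R=s["orientation"]
    print("t",round(s["time"],2),"p",s["tool_pos"].round(4),"yawx",round(np.degrees(np.arctan2(R[1,0],R[0,0])),2),"zdir",R[:,2].round(3),"F",s["force"].round(2),"g",round(s["grip_width"],4))
E
python3 - <<'E'
from h import *
import pickle
f=pickle.load(open("top0.pkl","rb"));P=cloud(f);X=P.reshape(-1,3);X=X[~np.isnan(X[:,0])]
X=X[(X[:,0]>.25)&(X[:,0]<.95)&(abs(X[:,1])<.6)]
print("max z per 5cm cell (rows x .25.., cols y -.6..)")
for i in range(14):
    r=[]
    for j in range(24):
        m=(X[:,0]//.05==i+5)&((X[:,1]+.6)//.05==j);r.append(int(100*X[m,2].max()) if m.any() else -1)
    print(round(.25+.05*i,2),r)
st()
print(row([.40,-.5,.38],0));
E
```

```text
max z per 5cm cell (rows x .25.., cols y -.6..)
0.25 [8, 8, 0, 0, 0, 0, 0, 0, 2, 2, 0, 0, 0, 0, 0, 0, 0, 0, 12, 22, 21, 0, 0, 0]
0.3 [10, 10, 6, 0, 0, 0, 0, 0, 1, 2, 2, 9, 9, 7, 0, 0, 0, 1, 12, 22, 12, 0, 0, 0]
0.35 [10, 10, 6, 0, 0, 0, 0, 0, 0, 2, 2, 9, 9, 0, 0, 0, 0, 0, 22, 22, 12, 12, 12, 12]
0.4 [8, 8, 0, 0, 0, 0, 12, 13, 13, 1, 2, 1, 0, 0, 0, 0, 0, 0, 17, 0, 22, 22, 22, 22]
0.45 [8, 8, 0, 0, 0, 10, 10, 12, 12, 12, 1, 1, 0, 0, 0, 0, 18, 18, 17, 0, 11, 12, 12, 11]
0.5 [2, 2, 0, 0, 0, 7, 2, 1, 9, 10, 0, 28, 3, 28, 3, 0, 17, 12, 13, 13, 0, 0, 0, 9]
0.55 [2, 2, 0, 0, 0, 7, 7, 7, 8, 0, 3, 28, 1, 27, 3, 0, 13, 12, 12, 12, 0, 9, 9, 9]
0.6 [2, 2, 0, 0, 0, 0, 7, 7, 6, 0, 3, 28, 1, 28, 9, 0, 0, 12, 12, 0, 0, 9, 5, 2]
0.65 [2, 2, 0, 0, 0, 1, 0, 0, 0, 0, 9, 28, 16, 28, 9, 8, 0, 1, 0, 0, 0, 9, 3, 1]
0.7 [2, 2, 0, 0, 13, 13, 0, 0, 0, 0, 9, 9, 5, 5, 9, 9, 0, 0, 0, 0, 0, 9, 5, 2]
0.75 [13, 0, 0, 0, 13, 13, 0, 0, 0, 0, 14, 17, 16, 13, 9, 9, 0, 0, 0, 12, 12, 9, 9, 7]
0.8 [13, 0, 0, 0, 0, 0, 0, 0, 0, 0, 13, 16, 17, 13, 7, 9, 0, 0, 0, 12, 12, 4, 9, 9]
0.85 [13, 0, 0, 0, 0, 0, 0, 0, 0, 0, 9, 9, 9, 9, 9, 9, 1, 0, 0, 0, -1, 4, 4, 0]
0.9 [0, 0, 0, 0, 0, 0, 0, 0, 0, 0, 0, 0, 0, 0, 0, 0, 0, 0, 0, 0, 0, 4, 4, 0]
t 0.15 p [ 0.1682 -0.6274  0.2305] yawx 15.01 zdir [-0.     0.001 -1.   ] F [-0.42  0.31 -0.46] g 0.0852
[ 1.028 -0.253 -0.598 -0.     0.     0.083]
```

Run:
```python
from h import *
print(row([.37,-.48,.38],39))
```

```text
[ 0.932 -0.361 -0.597 -0.    -0.    -0.133]
```

Call:
carry_out([
  [0,0.93,-0.36,-0.6,0,0,-0.133],
  [0,0.93,-0.36,-0.6,0,0,-0.133],
  [0,0.93,-0.36,-0.6,0,0,-0.133],
  [0,0.93,-0.36,-0.6,0,0,-0.133],
  [0,0.93,-0.36,-0.6,0,0,-0.133],
  [0,0.93,-0.36,-0.6,0,0,-0.133],
])

```text
time: 0.9
tool_pos: [0.3737, -0.4784, 0.3833]
orientation: [[0.773, 0.634, 0.004], [0.634, -0.773, -0.002], [0.002, 0.004, -1.0]]
force: [-1.2, -0.9, 0.0]
grip_width: 0.043
```

Run:
```python
from h import *
st();print(row([.53,-.28,.40],64))
```

```text
t 0.9 p [ 0.3737 -0.4784  0.3833] yawx 39.36 zdir [ 0.004 -0.002 -1.   ] F [-1.18 -0.93  0.03] g 0.043
[ 0.987 -0.217 -0.066  0.001 -0.    -0.137]
```

Call:
carry_out([
  [0,0.98,-0.22,-0.07,0,0,-0.137],
  [0,0.98,-0.22,-0.07,0,0,-0.137],
  [0,0.98,-0.22,-0.07,0,0,-0.137],
  [0,0.98,-0.22,-0.07,0,0,-0.137],
  [0,0.98,-0.22,-0.07,0,0,-0.137],
  [0,0.98,-0.22,-0.07,0,0,-0.137],
])

```text
time: 1.65
tool_pos: [0.5245, -0.2853, 0.3977]
orientation: [[0.446, 0.895, -0.002], [0.895, -0.446, -0.001], [-0.002, -0.002, -1.0]]
force: [0.0, -0.4, -0.0]
grip_width: 0.0424
```

Run:
```python
from h import *
st();print(row([.57,-.04,.38],92))
```

```text
t 1.65 p [ 0.5245 -0.2853  0.3977] yawx 63.52 zdir [-0.002 -0.001 -1.   ] F [ 0.04 -0.38 -0.04] g 0.0424
[ 0.96  -0.274  0.07  -0.001  0.    -0.158]
```

Call:
carry_out([
  [0,0.96,-0.27,0.07,0,0,-0.158],
  [0,0.96,-0.27,0.07,0,0,-0.158],
  [0,0.96,-0.27,0.07,0,0,-0.158],
  [0,0.96,-0.27,0.07,0,0,-0.158],
  [0,0.96,-0.27,0.07,0,0,-0.158],
  [0,0.96,-0.27,0.07,0,0,-0.158],
])

```text
time: 2.4
tool_pos: [0.5714, -0.042, 0.3808]
orientation: [[-0.032, 0.999, -0.001], [0.999, 0.032, -0.002], [-0.002, -0.001, -1.0]]
force: [0.5, -0.6, 0.3]
grip_width: 0.0424
```

Run:
```python
from h import *
st();print(row([.48,.17,.38],110))
```

```text
t 2.4 p [ 0.5714 -0.042   0.3808] yawx 91.82 zdir [-0.001 -0.002 -1.   ] F [ 0.52 -0.64  0.3 ] g 0.0424
[ 0.859 -0.338  0.002 -0.     0.001 -0.101]
```

Call:
carry_out([
  [0,0.86,-0.34,0,0,0,-0.1],
  [0,0.86,-0.34,0,0,0,-0.1],
  [0,0.86,-0.34,0,0,0,-0.1],
  [0,0.86,-0.34,0,0,0,-0.1],
  [0,0.86,-0.34,0,0,0,-0.1],
  [0,0.86,-0.34,0,0,0,-0.1],
])

```text
time: 3.15
tool_pos: [0.4804, 0.1697, 0.3811]
orientation: [[-0.338, 0.941, 0.0], [0.941, 0.338, -0.002], [-0.002, -0.0, -1.0]]
force: [-0.1, -1.2, -0.3]
grip_width: 0.0428
```

Run:
```python
from h import *
import pickle
f=grab("wrist");save(f,"w1.png");pickle.dump(f,open("w1.pkl","wb"));st()
P=cloud(f);X=P.reshape(-1,3);X=X[~np.isnan(X[:,0])]
print(len(X),X.min(0),X.max(0))
```

```text
t 3.2 p [0.4804 0.1695 0.381 ] yawx 109.72 zdir [-0.    -0.001 -1.   ] F [0.68 0.01 0.04] g 0.0424
255016 [-0.00747804 -0.54976316 -0.76281022] [2.29366718 0.50654629 0.47385296]
```

View pics/w1.png

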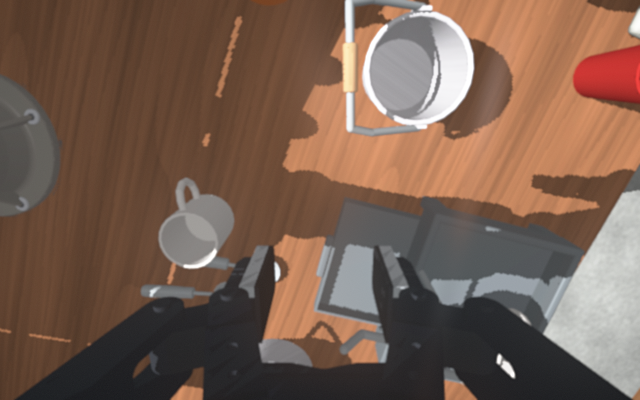

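```bash
cat > bail.py <<'E'
from h import *
import sys
def measure(f,c=(.54,.295)):
    P=cloud(f);im=f["image"].astype(int)
    m=(abs(P[...,0]-c[0])<.14)&(abs(P[...,1]-c[1])<.14)
    hsv=cv2.cvtColor(f["image"],cv2.COLOR_RGB2HSV)
    roll=m&(P[...,2]>.14)&(P[...,2]<.25)&(hsv[...,1]>60)&(hsv[...,2]>110)
    r=P[roll];print("roll n",len(r),"med",np.median(r,0).round(4),"top98",np.percentile(r[:,2],95).round(4))
    v,u=np.where(roll);print(" px",u.mean().round(1),v.mean().round(1))
    hi=P[m&(P[...,2]>.15)&(P[...,2]<.25)]
    return P,m,r,hi
if __name__=="__main__":
    import pickle
    f=pickle.load(open(sys.argv[1],"rb"))
    P,m,r,hi=measure(f)
    q=r-r.mean(0);d=np.linalg.svd(q[:,:2],full_matrices=False)[2][0];print("roll yaw",np.degrees(np.arctan2(-d[0],d[1])))
    print("hi range",hi.min(0).round(3),hi.max(0).round(3),len(hi))
    from scipy.optimize import least_squares
    R=P[m&(P[...,2]>.11)&(P[...,2]<.121)]
    g=least_squares(lambda q:np.hypot(R[:,0]-q[0],R[:,1]-q[1])-.0565,[.54,.295],loss='soft_l1',f_scale=.003);print("rim",g.x,len(R))
    if len(sys.argv)>2:
      K,dd,Rw,o=cam(f)
      for a in sys.argv[2:]:
        u,v,z=map(float,a.split(","))
        xy=cv2.undistortPoints(np.array([[[u,v]]]),K,dd).ravel();ray=Rw@np.r_[xy,1];print(a,(o+ray*(z-o[2])/ray[2]).round(4))
E
python3 bail.py w1.pkl 349,67,.172 348,8,.172 350,129,.172 428,8,.119 425,124,.119 418,67,.115
```

```text
roll n 760 med [0.471  0.2678 0.1759] top98 0.1779
 px 351.1 68.3
roll yaw -151.17664734067796
hi range [0.447 0.212 0.15 ] [0.529 0.339 0.179] 1813
rim [0.54434255 0.2965388 ] 2096
349,67,.172 [0.47   0.2681 0.172 ]
348,8,.172 [0.4513 0.3149 0.172 ]
350,129,.172 [0.4914 0.215  0.172 ]
428,8,.119 [0.5284 0.3553 0.119 ]
425,124,.119 [0.5738 0.2455 0.119 ]
418,67,.115 [0.5428 0.2989 0.115 ]
```

Run:
```python
from h import *
st();print(row([.470,.267,.24],112));print(row([.470,.267,.150],112))
```

```text
t 3.2 p [0.4804 0.1695 0.381 ] yawx 109.72 zdir [-0.    -0.001 -1.   ] F [0.68 0.01 0.04] g 0.0424
[ 0.382  0.092  0.564 -0.     0.    -0.013]
[ 0.382  0.093  0.924 -0.     0.    -0.013]
```

Call:
carry_out([
  [0,0.382,0.092,0.2,0,0,-0.013],
  [0,0.382,0.092,0.4,0,0,-0.013],
  [0,0.382,0.092,0.56,0,0,-0.013],
  [0,0.382,0.092,0.56,0,0,-0.013],
])

```text
time: 3.7
tool_pos: [0.4664, 0.267, 0.237]
orientation: [[-0.379, 0.925, -0.009], [0.925, 0.379, -0.005], [-0.001, -0.01, -1.0]]
force: [0.1, -0.5, 0.3]
grip_width: 0.0425
```

```bash
python3 - <<'E'
from h import *
import pickle
f=grab("wrist");save(f,"w2.png");pickle.dump(f,open("w2.pkl","wb"));st()
f=grab("side");cv2.imwrite("pics/s2.png",cv2.resize(f["image"][140:275,210:345],None,fx=4,fy=4)[...,::-1])
print(row([.470,.267,.150],112))
E
python3 bail.py w2.pkl
```

```text
t 3.75 p [0.4686 0.2681 0.2403] yawx 112.22 zdir [-0.003 -0.002 -1.   ] F [ 0.41 -0.24  1.01] g 0.0427
[-0.007 -0.003  0.369  0.     0.     0.001]
roll n 1719 med [0.4709 0.2704 0.176 ] top98 0.178
 px 334.9 214.4
roll yaw -166.3347335835711
hi range [0.432 0.213 0.15 ] [0.523 0.343 0.25 ] 4999
rim [0.54410545 0.29725377] 3908
```

View pics/w2.png

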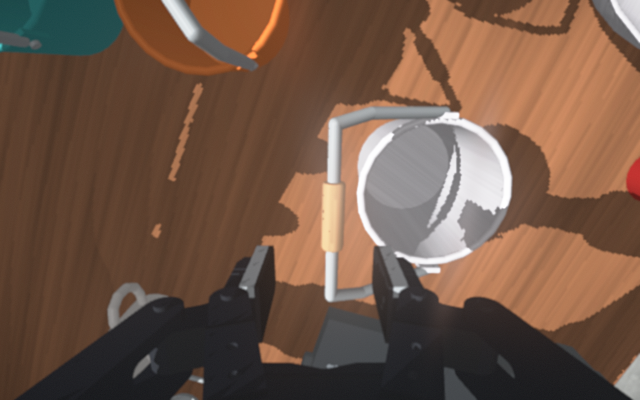

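View pics/s2.png

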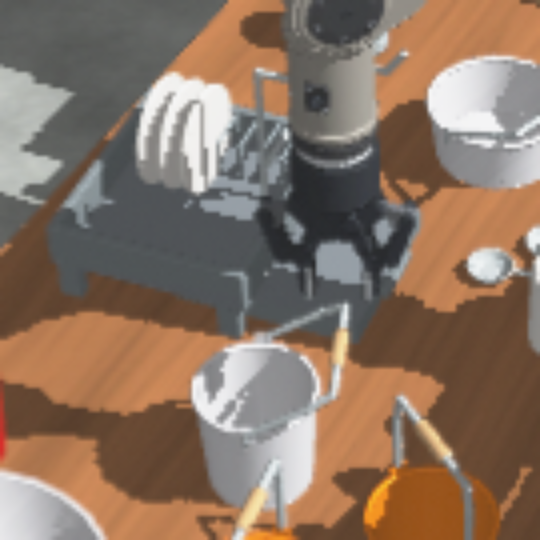

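```bash
python3 bail.py w2.pkl 333,217,.175 335,122,.172 330,298,.172 |tail -3
python3 - <<'E'
from h import *
print(row([.471,.269,.150],112),row([.471,.269,.148],112))
E
```

```text
333,217,.175 [0.4711 0.269  0.175 ]
335,122,.172 [0.4504 0.3214 0.172 ]
330,298,.172 [0.4918 0.2148 0.172 ]
[-0.001  0.004  0.369  0.     0.     0.001] [-0.001  0.004  0.377  0.     0.     0.001]
```

Call:
carry_out([
  [0,0,0.004,0.13,0,0,0],
  [0,0,0.004,0.26,0,0,0],
  [0,0,0.004,0.37,0,0,0],
  [0,0,0.004,0.37,0,0,0],
])

```text
time: 4.3
tool_pos: [0.4705, 0.2694, 0.1497]
orientation: [[-0.378, 0.926, 0.001], [0.926, 0.378, -0.001], [-0.001, 0.001, -1.0]]
force: [0.2, -0.8, 0.6]
grip_width: 0.0428
```

Run:
```python
from h import *
import pickle
f=grab("wrist");save(f,"w3.png");st()
# arc rows: bar angle th, tool center offset +14 ahead of bar less... 
a=np.radians(22);xp=np.array([np.cos(a),np.sin(a),0]);c=np.array([.5437,.2975,0])
for th in (57,45,35,25,15,5,0):
    t=np.radians(th);bx=-.095*np.sin(t);bz=.119+.095*np.cos(t)
    tx=bx+.0145;  # rear pad pushing
    p=c+xp*tx;p[2]=bz-.021
    print(th,p.round(4),row(p,112))
```

```text
t 4.35 p [0.471  0.2704 0.1509] yawx 112.23 zdir [ 0.003  0.001 -1.   ] F [0.2  0.55 1.03] g 0.0428
57 [0.4833 0.2731 0.1497] [-0.009  0.049  0.005  0.001  0.     0.001]
45 [0.4949 0.2778 0.1652] [-0.009  0.099 -0.057  0.001  0.     0.001]
35 [0.5066 0.2825 0.1758] [-0.009  0.15  -0.099  0.001  0.     0.001]
25 [0.5199 0.2879 0.1841] [-0.009  0.208 -0.132  0.001  0.     0.001]
15 [0.5343 0.2937 0.1898] [-0.01   0.27  -0.155  0.001  0.     0.001]
5 [0.5495 0.2998 0.1926] [-0.01   0.335 -0.166  0.001  0.     0.001]
0 [0.5571 0.3029 0.193 ] [-0.01   0.368 -0.167  0.001  0.     0.001]
```

View pics/w3.png

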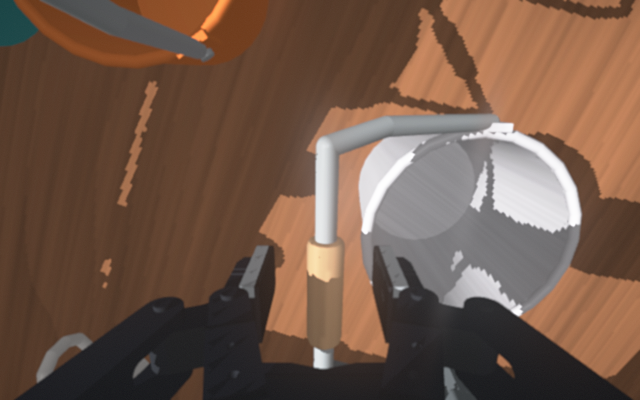

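Call:
carry_out([
  [0,-0.005,0.025,0,0,0,0],
  [0,-0.008,0.049,0,0,0,0],
  [0,-0.009,0.075,-0.025,0,0,0],
  [0,-0.009,0.1,-0.055,0,0,0],
  [0,-0.009,0.125,-0.078,0,0,0],
  [0,-0.009,0.15,-0.098,0,0,0],
  [0,-0.009,0.18,-0.115,0,0,0],
  [0,-0.009,0.21,-0.13,0,0,0],
  [0,-0.01,0.24,-0.144,0,0,0],
  [0,-0.01,0.27,-0.155,0,0,0],
])

```text
time: 5.6
tool_pos: [0.533, 0.2944, 0.1877]
orientation: [[-0.381, 0.925, 0.0], [0.925, 0.381, 0.0], [-0.0, 0.0, -1.0]]
force: [-0.3, -0.0, 0.1]
grip_width: 0.0427
```

Run:
```python
from h import *
f=grab("wrist");save(f,"w4.png");st()
f=grab("side");cv2.imwrite("pics/s4.png",cv2.resize(f["image"][140:275,210:345],None,fx=4,fy=4)[...,::-1])
```

```text
t 5.65 p [0.534  0.2949 0.188 ] yawx 112.35 zdir [ 0.002  0.001 -1.   ] F [1.27 0.72 0.13] g 0.0426
```

View pics/w4.png

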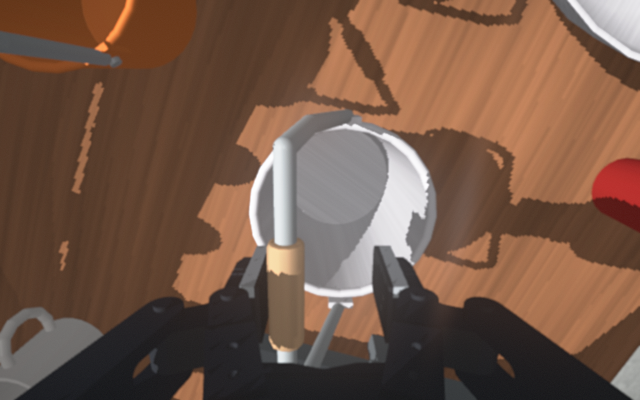

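View pics/s4.png

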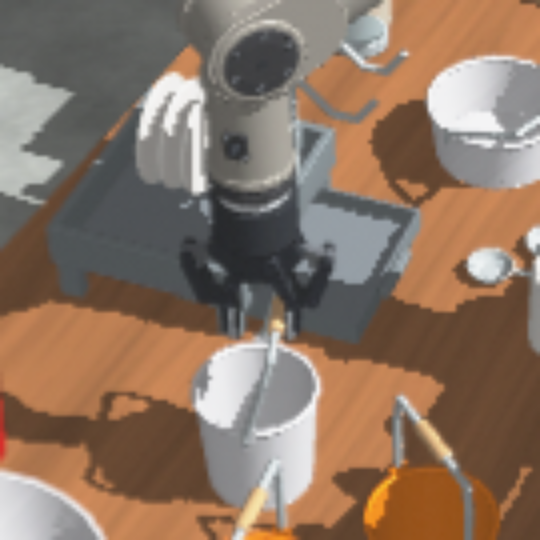

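Call:
carry_out([
  [0,0,0.025,-0.006,0,0,0],
  [0,0,0.05,-0.01,0,0,0],
  [0,0,0.075,-0.014,0,0,0],
  [0,0,0.095,-0.016,0,0,0],
  [0,0,0.095,-0.016,0,0,0],
  [0,0,0.04,-0.016,0,0,0],
  [0,0,0.04,-0.016,0,0,0],
  [0,0,0.04,-0.016,0,0,0],
])

```text
time: 6.7
tool_pos: [0.5414, 0.2979, 0.1917]
orientation: [[-0.381, 0.925, 0.001], [0.925, 0.381, -0.0], [-0.0, 0.0, -1.0]]
force: [-0.5, 0.5, 0.4]
grip_width: 0.0426
```

```bash
python3 - <<'E'
from h import *
import pickle
f=grab("wrist");save(f,"w5.png");pickle.dump(f,open("w5.pkl","wb"));st()
f=grab("side");cv2.imwrite("pics/s5.png",cv2.resize(f["image"][140:275,210:345],None,fx=4,fy=4)[...,::-1])
E
python3 bail.py w5.pkl
```

```text
t 6.75 p [0.5416 0.2979 0.1917] yawx 112.38 zdir [ 0.001 -0.    -1.   ] F [-0.01 -0.64 -0.2 ] g 0.0426
roll n 3687 med [0.5416 0.299  0.2189] top98 0.2204
 px 325.5 295.2
roll yaw -159.3220608355286
hi range [0.485 0.264 0.15 ] [0.596 0.358 0.25 ] 22632
rim [0.54491339 0.29772292] 4389
```

View pics/w5.png

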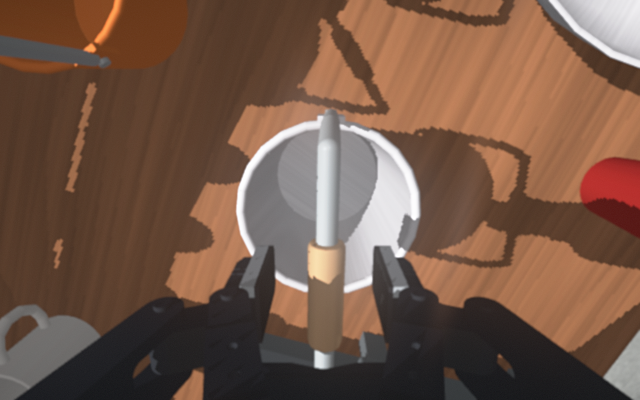

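View pics/s5.png

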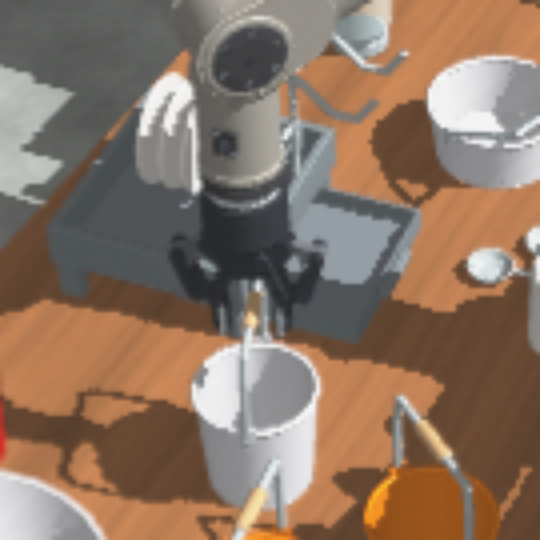

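Call:
carry_out([
  [-1,0,0,-0.005,0,0,0],
  [-1,0,0,-0.005,0,0,0],
  [-1,0,0,-0.005,0,0,0],
  [-1,0,0,-0.005,0,0,0],
  [-1,0,0,-0.005,0,0,0],
  [-1,0,0,-0.005,0,0,0],
], squeeze=60)

```text
time: 7.55
tool_pos: [0.5418, 0.2982, 0.1931]
orientation: [[-0.381, 0.925, 0.001], [0.925, 0.381, 0.0], [0.0, 0.001, -1.0]]
force: [0.6, -0.5, 3.6]
grip_width: 0.0122
```

Call:
carry_out([
  [-1,0,0,-0.04,0,0,0],
  [-1,0,0,-0.1,0,0,0],
  [-1,0,0,-0.18,0,0,0],
  [-1,0,0,-0.28,0,0,0],
  [-1,0,0,-0.38,0,0,0],
  [-1,0,0,-0.48,0,0,0],
  [-1,0,0,-0.56,0,0,0],
  [-1,0,0,-0.6,0,0,0],
  [-1,0,0,-0.6,0,0,0],
])

```text
time: 8.68
tool_pos: [0.5417, 0.2984, 0.3437]
orientation: [[-0.381, 0.925, 0.001], [0.925, 0.381, 0.001], [0.0, 0.002, -1.0]]
force: [-0.5, -0.1, -4.3]
grip_width: 0.0122
```

Run:
```python
from h import *
import pickle
f=grab("wrist");save(f,"w6.png");st()
f=grab("side");cv2.imwrite("pics/s6.png",cv2.resize(f["image"][110:275,190:355],None,fx=3.5,fy=3.5)[...,::-1])
```

```text
t 8.72 p [0.5414 0.298  0.3427] yawx 112.39 zdir [-0. -0. -1.] F [-0.84  0.3  -5.39] g 0.0117
```

View pics/w6.png

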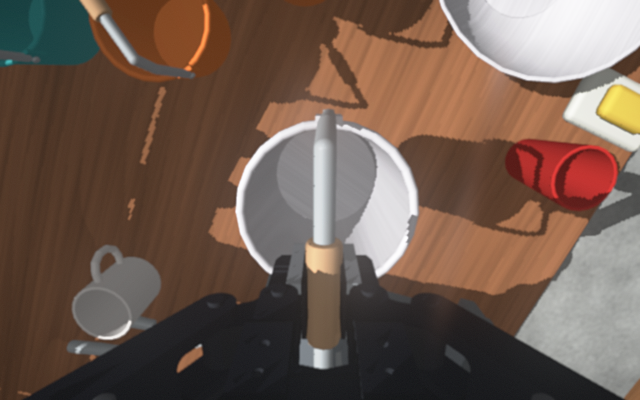

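View pics/s6.png

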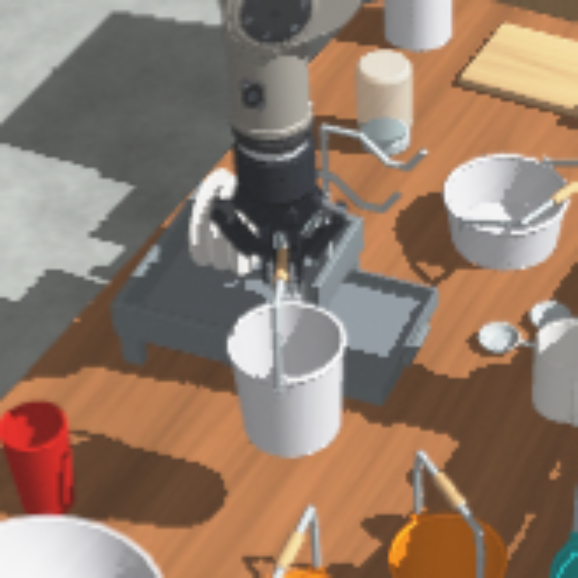

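Run:
```python
from h import *
st();print(row([.45,.18,.343],103));print(row([.45,.10,.343],98))
```

```text
t 8.78 p [0.5412 0.2977 0.342 ] yawx 112.39 zdir [-0.001 -0.001 -1.   ] F [-0.14  0.31 -4.69] g 0.0122
[-0.296 -0.517 -0.003 -0.     0.     0.052]
[-0.592 -0.638 -0.003 -0.     0.     0.08 ]
```

Call:
carry_out([
  [-1,-0.025,-0.05,-0.003,0,0,0.005],
  [-1,-0.075,-0.13,-0.003,0,0,0.013],
  [-1,-0.13,-0.22,-0.003,0,0,0.022],
  [-1,-0.185,-0.32,-0.003,0,0,0.032],
  [-1,-0.24,-0.42,-0.003,0,0,0.042],
  [-1,-0.296,-0.5,-0.003,0,0,0.052],
  [-1,-0.37,-0.55,-0.003,0,0,0.06],
  [-1,-0.45,-0.58,-0.003,0,0,0.068],
  [-1,-0.53,-0.61,-0.003,0,0,0.075],
  [-1,-0.58,-0.635,-0.003,0,0,0.08],
  [-1,-0.592,-0.638,-0.003,0,0,0.08],
])

```text
time: 10.15
tool_pos: [0.4506, 0.0993, 0.3433]
orientation: [[-0.137, 0.991, -0.0], [0.991, 0.137, -0.0], [-0.0, -0.0, -1.0]]
force: [-0.0, 0.5, -3.8]
grip_width: 0.0119
```

Run:
```python
from h import *
st()
a=np.radians(5.3);s=np.array([.571,.018,0]);xh=np.array([np.cos(a),np.sin(a),0])
p=s-xh*.12; p[2]=.343; print(p,row(p,95.3))
f=grab("top")
P=cloud(f);m=(P[...,2]>.24)&(P[...,2]<.3)&(P[...,0]>.52)&(P[...,0]<.66)&(P[...,1]>-.05)&(P[...,1]<.1)
X=P[m]
for lo,hi in((-.05,.015),(.03,.1)):
    k=X[(X[:,1]>lo)&(X[:,1]<hi)];c=np.polyfit(k[:,0],k[:,1],1);print(len(k),"slope deg",np.degrees(np.arctan(c[0])),"y@.571",np.polyval(c,.571),k[:,0].min(), np.median(k[(k[:,0]>.565)&(k[:,0]<.58),2]))
cv2.imwrite("pics/t7.png",cv2.resize(f["image"][75:215,240:420],None,fx=4,fy=4)[...,::-1])
```

```text
t 10.15 p [0.4506 0.0993 0.3433] yawx 97.87 zdir [-0. -0. -1.] F [-0.02  0.49 -3.82] g 0.0119
[0.45151304 0.00691553 0.343     ] [-0.366 -0.047  0.001 -0.     0.     0.014]
55 slope deg 7.092710815912499 y@.571 -0.02435346373661665 0.5473329046458326 nan
  return _methods._mean(a, axis=axis, dtype=dtype,
  ret = ret.dtype.type(ret / rcount)
Traceback (most recent call last):
TypeError: expected non-empty vector for x
```

Run:
```python
from h import *
import pickle
for n in("top","side"):
  P=cloud(pickle.load(open(n+"0.pkl","rb")));m=(P[...,2]>.235)&(P[...,2]<.3)&(P[...,0]>.52)&(P[...,0]<.68)&(P[...,1]>-.05)&(P[...,1]<.1)
  X=P[m]
  for lo,hi in((-.05,.005),(.04,.08)):
    k=X[(X[:,1]>lo)&(X[:,1]<hi)];c=np.polyfit(k[:,0],k[:,1],1);b=k[k[:,2]<.257]
    print(n,len(k),"deg",np.degrees(np.arctan(c[0])).round(1),"y@.571",np.polyval(c,.571).round(4),"x",k[:,0].min().round(4),k[:,0].max().round(4),"bottom x",np.percentile(b[b[:,0]<.62,0],[10,50,90]).round(4),"z",np.median(b[b[:,0]<.62,2]).round(4))
f=grab("wrist");save(f,"w7.png")
```

```text
top 130 deg 5.0 y@.571 -0.0214 x 0.5441 0.6701 bottom x [0.5696 0.5786 0.5886] z 0.2544
top 117 deg 6.4 y@.571 0.0575 x 0.538 0.662 bottom x [0.5631 0.5731 0.5821] z 0.2542
side 92 deg 5.5 y@.571 -0.0223 x 0.5431 0.6707 bottom x [0.5644 0.5765 0.5896] z 0.2542
side 94 deg 5.4 y@.571 0.0582 x 0.537 0.6626 bottom x [0.5538 0.5694 0.5828] z 0.254
```

View pics/w7.png

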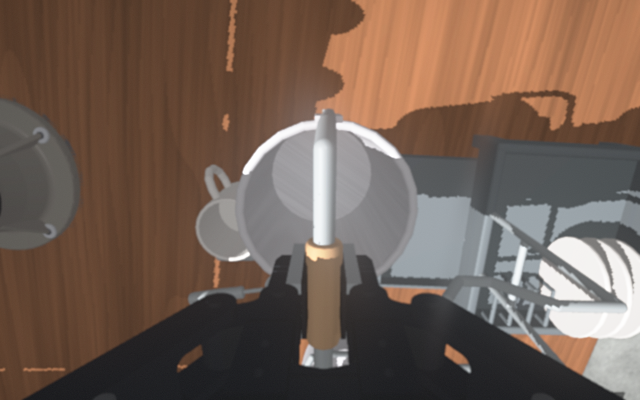

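Run:
```python
from h import *
st()
a=np.radians(5.6);s=np.array([.572,.0197,0]);xh=np.array([np.cos(a),np.sin(a),0])
for d,z in((-.105,.343),(-.105,.293)):
  p=s+xh*d; p[2]=z; print(p,row(p,95.6))
```

```text
t 10.25 p [0.4506 0.1007 0.3435] yawx 97.99 zdir [-0.     0.001 -1.   ] F [-0.59  0.63 -4.24] g 0.0124
[0.46750112 0.0094538  0.343     ] [-0.371  0.016  0.002  0.    -0.     0.013]
[0.46750112 0.0094538  0.293     ] [-0.371  0.016  0.202  0.    -0.     0.013]
```

Call:
carry_out([
  [-1,-0.05,0,0,0,0,0.002],
  [-1,-0.13,0.005,0,0,0,0.005],
  [-1,-0.22,0.01,0,0,0,0.01],
  [-1,-0.31,0.014,0,0,0,0.013],
  [-1,-0.36,0.016,0,0,0,0.013],
  [-1,-0.371,0.016,0.02,0,0,0.013],
  [-1,-0.371,0.016,0.08,0,0,0.013],
  [-1,-0.371,0.016,0.14,0,0,0.013],
  [-1,-0.371,0.016,0.19,0,0,0.013],
  [-1,-0.371,0.016,0.2,0,0,0.013],
  [-1,-0.371,0.016,0.2,0,0,0.013],
])

```text
time: 11.62
tool_pos: [0.4674, 0.0093, 0.2935]
orientation: [[-0.099, 0.995, 0.0], [0.995, 0.099, -0.0], [-0.0, 0.0, -1.0]]
force: [0.3, 0.6, -4.1]
grip_width: 0.0121
```

Run:
```python
from h import *
st()
a=np.radians(5.6);s=np.array([.572,.0197,0]);xh=np.array([np.cos(a),np.sin(a),0])
for d,z in((0,.291),(0,.243),(0,.239)):
  p=s+xh*d; p[2]=z; print(p,row(p,95.6))
f=grab("wrist");save(f,"w8.png")
f=grab("side");cv2.imwrite("pics/s8.png",cv2.resize(f["image"][110:275,210:375],None,fx=3.5,fy=3.5)[...,::-1])
P=cloud(f);im=f["image"]
```

```text
t 11.62 p [0.4674 0.0093 0.2935] yawx 95.66 zdir [ 0. -0. -1.] F [ 0.32  0.64 -4.12] g 0.0121
[0.572  0.0197 0.291 ] [0.    0.421 0.01  0.    0.    0.   ]
[0.572  0.0197 0.243 ] [0.    0.421 0.202 0.    0.    0.   ]
[0.572  0.0197 0.239 ] [0.    0.421 0.218 0.    0.    0.   ]
```

View pics/w8.png

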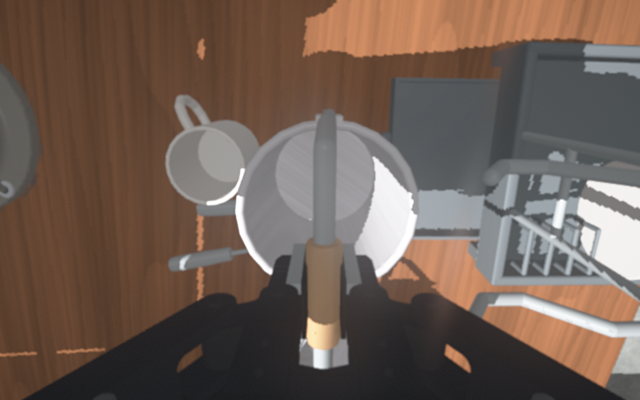

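View pics/s8.png

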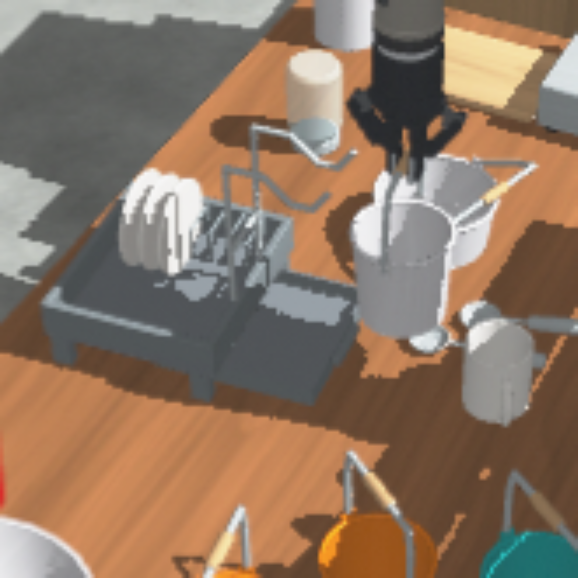

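Run:
```python
from h import *
f=grab("wrist");K,d,R,o=cam(f)
def ray(u,v,z):
    xy=cv2.undistortPoints(np.array([[[u,v]]],float),K,d).ravel();r=R@np.r_[xy,1];return (o+r*(z-o[2])/r[2]).round(4)
print("tips",ray(491,172,.282),ray(479,302,.282)); print("roll",ray(323,243,.314),ray(323,345,.314),"corner",ray(327,116,.314))
P=cloud(f);X=P.reshape(-1,3);X=X[(X[:,2]>.245)&(X[:,2]<.3)&(X[:,0]>.53)&(X[:,0]<.6)]
for lo,hi in((-.06,.0),(.03,.1)):
    k=X[(X[:,1]>lo)&(X[:,1]<hi)];print(len(k),np.median(k,0) if len(k) else 0, k.min(0) if len(k) else 0)
```

```text
tips [0.538  0.0552 0.282 ] [ 0.5476 -0.0103  0.282 ]
roll [0.4656 0.0278 0.314 ] [ 0.4701 -0.0173  0.314 ] corner [0.4624 0.0737 0.314 ]
1244 [ 0.57977446 -0.02263409  0.25601195] [ 0.55021196 -0.02857935  0.24940692]
1944 [0.57805385 0.05623593 0.26115749] [0.53638962 0.04839792 0.25028912]
```

Call:
carry_out([
  [-1,0.001,0.03,0,0,0,0],
  [-1,0.002,0.09,0,0,0,0],
  [-1,0.003,0.15,0.003,0,0,0],
  [-1,0.004,0.21,0.006,0,0,0],
  [-1,0.004,0.27,0.01,0,0,0],
  [-1,0.004,0.33,0.01,0,0,0],
  [-1,0.004,0.39,0.01,0,0,0],
  [-1,0.004,0.415,0.01,0,0,0],
  [-1,0.004,0.421,0.01,0,0,0],
  [-1,0.004,0.421,0.01,0,0,0],
])

```text
time: 13.02
tool_pos: [0.5716, 0.0204, 0.291]
orientation: [[-0.098, 0.995, -0.001], [0.995, 0.098, -0.0], [-0.0, -0.001, -1.0]]
force: [-0.1, 0.2, -4.4]
grip_width: 0.0123
```

Run:
```python
from h import *
st()
f=grab("wrist");save(f,"w9.png")
f=grab("side");cv2.imwrite("pics/s9.png",cv2.resize(f["image"][110:230,230:350],None,fx=5,fy=5)[...,::-1])
```

```text
t 13.03 p [0.5716 0.0204 0.291 ] yawx 95.65 zdir [-0.001 -0.    -1.   ] F [-0.12  0.2  -4.41] g 0.0123
```

View pics/w9.png

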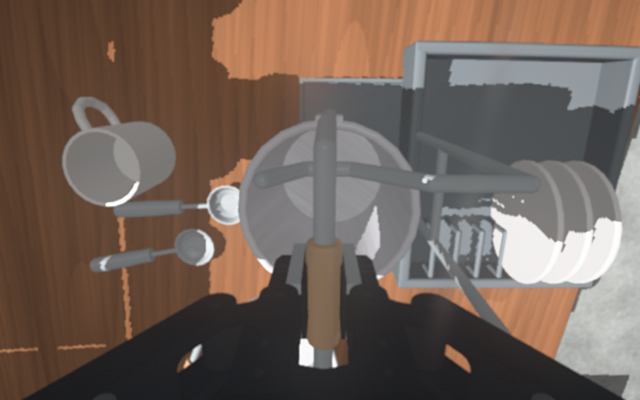

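View pics/s9.png

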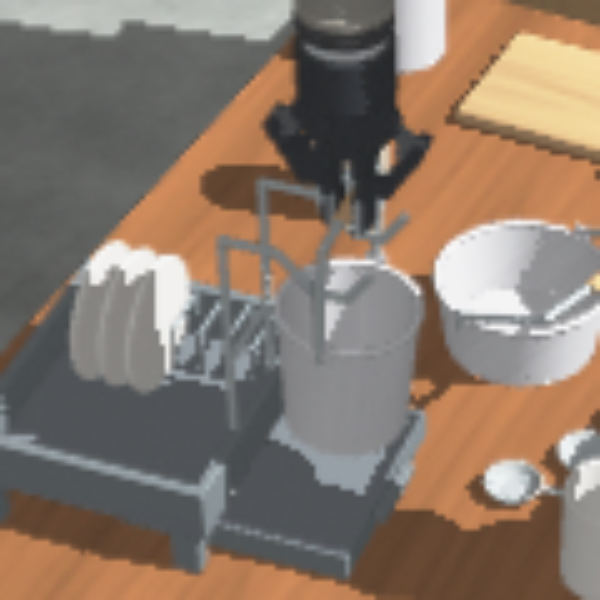

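Call:
carry_out([
  [-1,0,0,0.03,0,0,0],
  [-1,0,0,0.07,0,0,0],
  [-1,0,0,0.11,0,0,0],
  [-1,0,0,0.14,0,0,0],
  [-1,0,0,0.165,0,0,0],
  [-1,0,0,0.185,0,0,0],
  [-1,0,0,0.195,0,0,0],
  [-1,0,0,0.195,0,0,0],
])

```text
time: 14.12
tool_pos: [0.5719, 0.0205, 0.2422]
orientation: [[-0.098, 0.995, -0.0], [0.995, 0.098, -0.0], [-0.0, -0.0, -1.0]]
force: [0.7, -0.5, -4.1]
grip_width: 0.0121
```

Run:
```python
from h import *
st()
f=grab("wrist");save(f,"w10.png")
f=grab("side");cv2.imwrite("pics/s10.png",cv2.resize(f["image"][110:230,230:350],None,fx=5,fy=5)[...,::-1])
```

```text
t 14.12 p [0.5719 0.0205 0.2422] yawx 95.64 zdir [-0. -0. -1.] F [ 0.68 -0.45 -4.06] g 0.0121
```

View pics/w10.png

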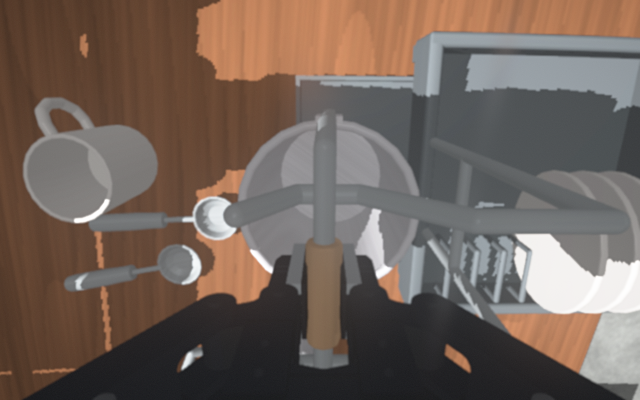

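View pics/s10.png

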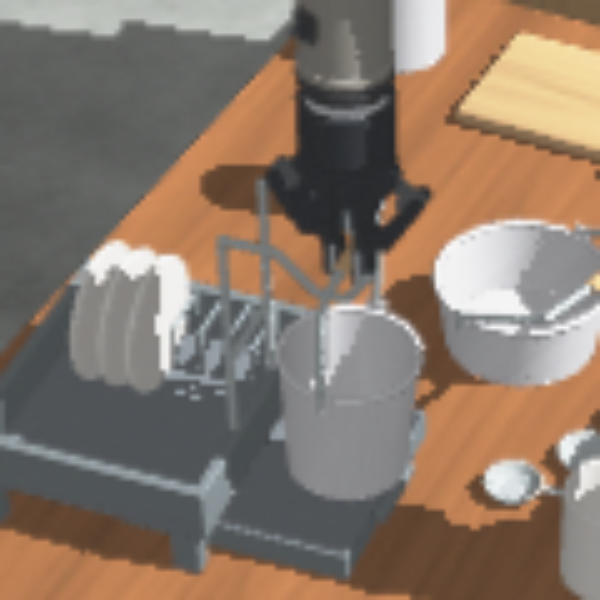

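Call:
carry_out([
  [-1,0,0,0.004,0,0,0],
  [-1,0,0,0.008,0,0,0],
  [-1,0,0,0.011,0,0,0],
  [-1,0,0,0.014,0,0,0],
  [-1,0,0,0.014,0,0,0],
])

```text
time: 14.85
tool_pos: [0.572, 0.0205, 0.239]
orientation: [[-0.098, 0.995, 0.0], [0.995, 0.098, -0.0], [-0.0, 0.0, -1.0]]
force: [-0.1, -0.5, -3.2]
grip_width: 0.0121
```

Call:
carry_out([
  [-1,0,0,0.004,0,0,0],
  [-1,0,0,0.008,0,0,0],
  [-1,0,0,0.008,0,0,0],
  [-1,0,0,0.008,0,0,0],
])

```text
time: 15.35
tool_pos: [0.5721, 0.0205, 0.2386]
orientation: [[-0.098, 0.995, 0.001], [0.995, 0.098, -0.001], [-0.001, 0.001, -1.0]]
force: [-3.8, -0.8, 6.1]
grip_width: 0.012
```

Call:
carry_out([
  [-1,0,0,-0.004,0,0,0],
  [-0.6,0,0,-0.004,0,0,0],
  [-0.5,0,0,-0.004,0,0,0],
  [-0.3,0,0,-0.004,0,0,0],
  [0,0,0,-0.004,0,0,0],
  [0,0,0,-0.004,0,0,0],
  [0,0,0,-0.004,0,0,0],
])

```text
time: 16.23
tool_pos: [0.5719, 0.0205, 0.2378]
orientation: [[-0.098, 0.995, 0.0], [0.995, 0.098, -0.0], [-0.0, 0.0, -1.0]]
force: [-0.0, 0.3, -0.6]
grip_width: 0.0427
```

Run:
```python
from h import *
st()
f=grab("wrist");save(f,"w11.png")
f=grab("side");cv2.imwrite("pics/s11.png",cv2.resize(f["image"][110:230,230:350],None,fx=5,fy=5)[...,::-1])
```

```text
t 16.23 p [0.5719 0.0205 0.2378] yawx 95.65 zdir [ 0. -0. -1.] F [-0.01  0.26 -0.6 ] g 0.0427
```

View pics/w11.png

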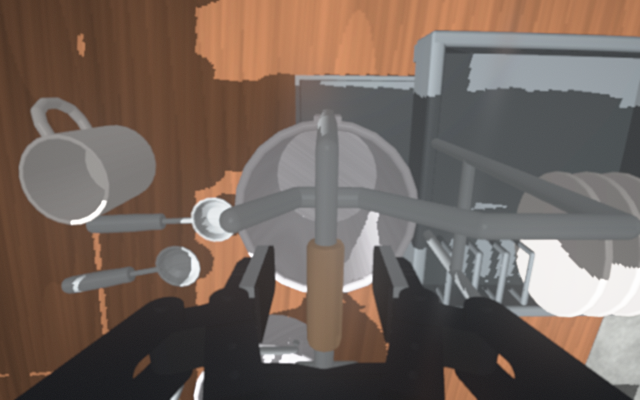

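View pics/s11.png

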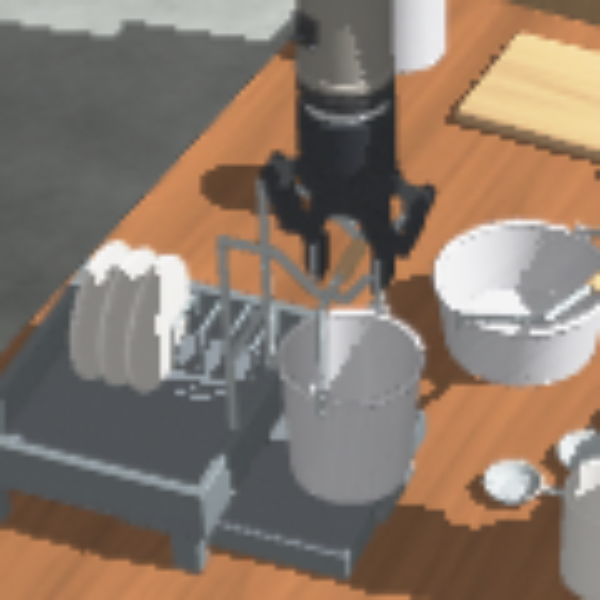

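Hung in both hooks; retreat straight up (fingers clear of roll on both sides).

Call:
carry_out([
  [0,0,0,-0.03,0,0,0],
  [0,0,0,-0.1,0,0,0],
  [0,0,0,-0.2,0,0,0],
  [0,0,0,-0.35,0,0,0],
  [0,0,0,-0.5,0,0,0],
  [0,0,0,-0.6,0,0,0],
  [0,0,0,-0.6,0,0,0],
  [0,0,0,-0.6,0,0,0],
  [0,0,0,-0.6,0,0,0],
])

```text
time: 17.45
tool_pos: [0.5714, 0.0203, 0.3866]
orientation: [[-0.098, 0.995, -0.002], [0.995, 0.098, -0.0], [-0.0, -0.002, -1.0]]
force: [-0.2, 0.4, 0.3]
grip_width: 0.0427
```

Run:
```python
from h import *
import pickle
st()
f=grab("wrist");save(f,"w12.png");P=cloud(f)
hsv=cv2.cvtColor(f["image"],cv2.COLOR_RGB2HSV)
m=(P[...,2]>.24)&(P[...,2]<.29)&(hsv[...,1]>70)&(abs(P[...,0]-.57)<.06)&(abs(P[...,1]-.02)<.06)
print("roll",m.sum(),np.median(P[m],0).round(4),np.percentile(P[m][:,1],[2,98]).round(4),np.percentile(P[m][:,2],95))
for h in (.09,.11,.13,.15,.165):
  pass
r=P[(P[...,2]>.155)&(P[...,2]<.172)&(np.hypot(P[...,0]-.57,P[...,1]-.02)<.075)]
c=r.mean(0);n=np.linalg.svd(r-c,full_matrices=False)[2][2];print("rim",len(r),r.min(0).round(3),r.max(0).round(3),"tilt",np.degrees(np.arccos(abs(n[2]))))
f=grab("side");cv2.imwrite("pics/s12.png",cv2.resize(f["image"][110:230,230:350],None,fx=5,fy=5)[...,::-1])
```

```text
t 17.45 p [0.5714 0.0203 0.3866] yawx 95.64 zdir [-0.002 -0.    -1.   ] F [-0.16  0.41  0.33] g 0.0427
roll 144 [0.5704 0.0024 0.2646] [-0.0297  0.0144] 0.26644364809423743
rim 1954 [ 0.513 -0.044  0.155] [0.632 0.084 0.171] tilt 0.4484191081818245
```

View pics/w12.png

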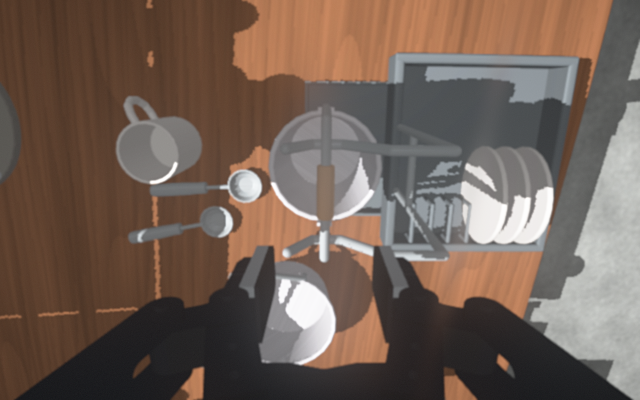

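View pics/s12.png

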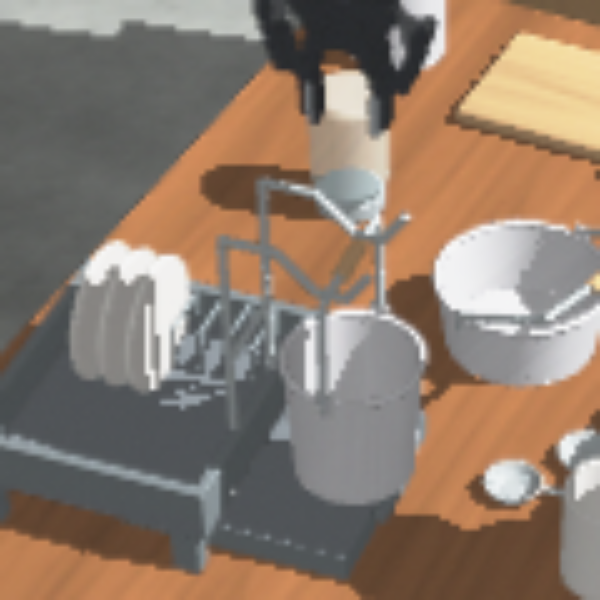

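Call:
carry_out([
  [0,0,0,0,0,0,0],
  [0,0,0,0,0,0,0],
  [0,0,0,0,0,0,0],
  [0,0,0,0,0,0,0],
])

```text
time: 18.05
tool_pos: [0.5719, 0.0205, 0.3878]
orientation: [[-0.098, 0.995, 0.0], [0.995, 0.098, -0.0], [-0.0, 0.0, -1.0]]
force: [-0.1, 0.4, -0.4]
grip_width: 0.043
```

Run:
```python
from h import *
a=grab("side")["image"].astype(int);b=grab("side")["image"].astype(int)
print("moving px",(abs(a-b).max(-1)>25).sum());st();print(manip.close_job())
```

```text
moving px 2
t 18.15 p [0.5719 0.0205 0.3878] yawx 95.65 zdir [ 0. -0. -1.] F [-0.03  0.82 -0.14] g 0.0426
the job is handed in; nothing more can be done
None
```

The tall pail is hanging on the drainer's twin hook, and I handed the job in at about 18 s of the 72 s allowed. No verdict is reported.

I pushed the folded bail upright with one finger pad while the pail stood in place. I then gripped the wooden roll, lifted the pail, brought it in over the hook lips, lowered it and released it. The arm backed straight up, well clear.

**Bail raising:** with the bail up, the roll's top was at z 0.220 (bar about 0.2135) and the rim centre had moved about 1 mm from its first measured place.

**Hanging:** in the last images the bar lies across both hooks.
- The bar's centre height is about 0.259 m, against the 0.260 m seat.
- It sits within about 2 mm of the seat point along the hooks and about 2 mm across, by the pail's rim and the hook positions in the picture.
- The fitted tilt of the rim is 0.4 degrees.

**At rest:** two consecutive side views showed essentially no motion, and the tool force was near zero. The squat pail looked unmoved, though I only checked that by eye.

**One check disagreed:** the final colour mask of the roll gave a bar centre about 16 mm off across the hooks (y 0.002 against 0.018). It caught only 144 pixels, and its extent ran past the roll at one end. I trusted the rim and hook measurements instead, and I did not re-run the mask.

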